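# Gauge the bioreactor port plugs

## Robot

A 6-joint arm with a two-finger parallel gripper is mounted at the origin on the work surface. World frame = base frame: x ahead of the robot, y to its left, z up, the work surface at z = 0. Lengths are in m, angles in rad, forces in N, time in s.
With the tool pointing down it reaches from about 0.375 to 0.9 m from the base axis. Payload 3.1 kg.
Tool frame: the origin (TCP) lies between the finger pads; the fingertips stand 19 mm ahead of it and the grasp point (between the pads) is the TCP; z points along the fingers, y is the direction in which the jaws open and shut (so a half turn about z gives the same grasp; the last joint's range is limited). The gripper opens to 85 mm and grips with 20 to 120 N. Pads are 22 mm wide; open, the fingers measure 114 mm over their backs; the gripper's body (76 mm by 85 mm) begins 54 mm behind the grasp point. The pads swing forward as they close: fully open they stand 13 mm farther back than shut.
Start: joints at [-1.438, 0.527, 1.433, -0, 1.181, -0.178], TCP at [0.192, -0.595, 0.25] pointing down, gripper open.
Joint ranges: [-3.08, 3.08], [-0.75, 2.2], [0.22, 2.44], [-1.43, 4.57], [0, 2.65], [-2.85, 2.85]. Speed limits (rad/s): [2.79, 2.79, 3.14, 3.14, 3.14, 3.14].

## Interface

Orientations are given as a unit quaternion [w, x, y, z].
In Python, from plant import arm, imaging gives the robot as it stands. Calls block until the motion is done:
- arm.movep(position, orientation): joint-space move of the TCP to a pose.
- arm.movel(position, frame=None, max_speed=0.15): straight line of the TCP; frame=None keeps the orientation; max_speed is the mean speed in m/s.
- arm.set_joints(angles): joint-space move.
- arm.gripper_to(opening): opening from 0.0 (shut) to 1.0 (fully open); the grip force is fixed at half the most; returns when the fingers have stopped.
- arm.wait(seconds).
- arm.inverse_kinematics(position, orientation): joint angles nearest the present ones, or None.
- arm.read_state(): the state.
- imaging.snapshot(name): name is "scene" or "side" or "wrist"; returns a dict with "img" (420x560x3 uint8, blue, green, red), "fovy" (degrees; the focal length in pixels is half the picture's height over the tangent of half this angle, whatever the lens; pixels are square), "cx", "cy" (the principal point, pixels), "position" and "rotation" of the camera in the world. Camera axes: x right, y up, looking along -z (the intrinsics and any distortion apply to the point x, -y, -z); pixel columns grow to the right and rows downward; lengths in m; the calibration is good to about 2 mm. A picture is of the moment at which its call begins. There is no depth.
A pose or a line that the arm cannot do raises arm.IKError and nothing moves.
- arm.job_done(): hands the job in, once; it reports no verdict.
The state is a dict: "time": time; "joints": joint angles; "qd": joint speeds; "joint_efforts": joint torques, N m; "eef_pos": TCP position; "eef_rot": TCP orientation; "contact_force": force on the tool from outside, world axes, zero at the start; "torque": the same for the moment, N m; "gripper_width": opening from 0.0 (shut) to 1.0 (fully open).
Only numpy, scipy, OpenCV 4.12 (cv2) and the standard library are available. Lean on these libraries where they do the work, as an engineer would, in place of code of your own. Each camera call takes 0.05 s, during which the arm holds its last target.

## Task

Take the lid off the red reject pot and set it down flat on the bench clear of the pot. Then sort every steel plug on the mat with the bore gauge on the clear bin: plugs that pass are to fall through the bore into the bin, and each oversize plug that will not go through is to be dropped into the red pot. When no plug is left out, put the lid back on the pot so that it sits fully down and level; do not disturb the jar, bottle, spanner and cup standing about.

Things in the scene. Friction and masses are not known exactly. Their poses are not given: they have to be found in the camera images.
- gauge: Clear square catch bin with the bore gauge on top, fixed. 180 x 180 mm, 200 mm high, walls 5 mm, bridged along its middle (gauge y) by an aluminium plate 116 mm wide, 4 mm thick; the 27 mm gaps beside the plate are too narrow for plugs. A white ramp inside sheds fallen plugs to +x. Origin: centre of the bin's underside, z up.
- gauge_bore (a point): Centre of the bore's mouth at the plate's top, 204 mm above the bench. Bore 40 mm, in a blue lead-in collar 47 mm wide inside at the plate, 63 mm at its top 14 mm higher. A small plug let go upright here falls through; an oversize one stays standing in the collar, foot on the plate, and can be lifted out by its stem. A small plug let go askew may hang tilted in the bore: try it again.
- pot: Red open reject pot, fixed to the bench: 140 mm across outside, 132 mm inside, 125 mm high, floor 5 mm thick with a cone rising 30 mm in its middle (104 mm wide at its foot). Covered by the lid at the start. Origin: centre of its underside, z up.
- pot_rim (a point): Centre of the pot's mouth, 125 mm above the bench.
- lid_mid (a point): Loose steel pot lid, 0.22 kg: 146 mm disc 5 mm thick; below it a chamfered spigot, 122 mm wide, 8 mm deep, that drops into the pot; on top a black upright knob, 24 mm wide, 45 mm tall. 58 mm high in all. This point: on the axis, 29 mm above the underside (146 mm above the bench on the pot); the knob spans -16 to +29 mm from it. z up.
- plug1_mid (a point): Loose steel port plug, 0.16 kg, standing on the blue mat (or absent): round body 28 mm high, foot chamfered 1.5 mm; on it a plain grey upright stem, 20 mm wide, 40 mm tall. 68 mm high in all. Body diameter either 34 mm (passes the gauge) or 45 mm (oversize), not told which. This point: on the axis, 34 mm above the foot; the stem spans -6 to +34 mm from it. z up.
- plug2_mid (a point): Loose steel port plug, 0.16 kg, standing on the blue mat (or absent): round body 28 mm high, foot chamfered 1.5 mm; on it a plain grey upright stem, 20 mm wide, 40 mm tall. 68 mm high in all. Body diameter either 34 mm (passes the gauge) or 45 mm (oversize), not told which. This point: on the axis, 34 mm above the foot; the stem spans -6 to +34 mm from it. z up.
- plug3_mid (a point): Loose steel port plug, 0.16 kg, standing on the blue mat (or absent): round body 28 mm high, foot chamfered 1.5 mm; on it a plain grey upright stem, 20 mm wide, 40 mm tall. 68 mm high in all. Body diameter either 34 mm (passes the gauge) or 45 mm (oversize), not told which. This point: on the axis, 34 mm above the foot; the stem spans -6 to +34 mm from it. z up.
- plug4_mid (a point): Loose steel port plug, 0.16 kg, standing on the blue mat (or absent): round body 28 mm high, foot chamfered 1.5 mm; on it a plain grey upright stem, 20 mm wide, 40 mm tall. 68 mm high in all. Body diameter either 34 mm (passes the gauge) or 45 mm (oversize), not told which. This point: on the axis, 34 mm above the foot; the stem spans -6 to +34 mm from it. z up.
- plug5_mid (a point): Loose steel port plug, 0.16 kg, standing on the blue mat (or absent): round body 28 mm high, foot chamfered 1.5 mm; on it a plain grey upright stem, 20 mm wide, 40 mm tall. 68 mm high in all. Body diameter either 34 mm (passes the gauge) or 45 mm (oversize), not told which. This point: on the axis, 34 mm above the foot; the stem spans -6 to +34 mm from it. z up.
- jar: Bystander: amber jar with red cap, 48 mm diameter, 85 mm high, loose. Origin: centre of its underside.
- flask: Bystander: small clear bottle with red cap, 54 mm diameter, 100 mm high, loose. Origin: centre of its underside.
- spanner: Bystander: steel spanner, 170 mm long, lying flat, loose. Origin on its underside; x along it.
- beaker: Bystander: white open cup, 70 mm diameter, 90 mm high, loose. Origin: centre of its underside.
Not all that is in view belongs to the job. What is shaped like the part that bears plug2_mid but green is not meant.

How it is judged:
By the outcome, as a careful person would: the job done as asked, in the order asked, and still so for the second after the job is handed in, with the robot touching nothing.
Of plug1, plug3, plug4 only 2 to 3 are there at a start; the rules pass over those that are not, and their reading is None.
Of plug2, plug5 only 1 to 2 are there at a start; the rules pass over those that are not, and their reading is None.
At some moment in a run one of plug1, plug2, plug3, plug4, plug5, lid may be knocked a few centimetres aside while the robot is not near it.
It also fails if it takes over 210 s, if anything falls off the work surface, if the arm or the gripper's body presses on something with over 40 N, if the wrist force passes 120 N, or if a joint passes its speed limit or range.

## Working session

There is one attempt and no reset: what is moved stays moved. The work goes in short steps, each a Python script; the robot and the scene stay as the last script left them, time stands still between calls to the robot, and variables do not carry over. Pictures are saved under pics/ and viewed, and the job is handed in when it is done.

```bash
ls; mkdir -p pics
python3 - <<'E'
from plant import arm, imaging
import cv2
print(arm.read_state())
for n in ("scene","side","wrist"):
    s=imaging.snapshot(n); cv2.imwrite(f"pics/{n}0.png",s["img"])
    print(n,{k:v for k,v in s.items() if k!="img"})
E
```

```text
pics
{'time': 0.0, 'joints': array([-1.43751611e+00,  5.28482948e-01,  1.43391225e+00, -5.70552543e-06,
        1.18138821e+00, -1.78497871e-01]), 'qd': array([-0.00197964, -0.0007426 ,  0.00185295,  0.0006748 , -0.00130893,
       -0.00027457]), 'joint_efforts': array([-3.51344306e-04, -4.42352092e+01, -1.78025544e+01, -3.46898105e-04,
        8.45113420e-03, -8.72232590e-06]), 'eef_pos': array([ 0.191656  , -0.59417654,  0.2493201 ]), 'eef_rot': array([-1.09515404e-03,  9.87873128e-01,  1.55259403e-01,  2.21256948e-05]), 'contact_force': array([0.15506636, 0.06856852, 0.17481892]), 'torque': array([-0.01274945, -0.05752976,  0.02382419]), 'gripper_width': 0.9991361382409413}
scene {'fovy': 45.79610778509126, 'cx': 274.1316528364323, 'cy': 211.1661858108822, 'position': array([1.06953448, 0.69802912, 0.95194189]), 'rotation': array([0.29707325, 0.11518855, 0.36730915, 0.87382096])}
side {'fovy': 53.08756405972516, 'cx': 270.48367092522267, 'cy': 212.974671951236, 'position': array([0.00741292, 0.53633443, 0.73246798]), 'rotation': array([-0.35224257, -0.1816586 ,  0.40649291,  0.82321858])}
wrist {'fovy': 63.61795350355818, 'cx': 284.14373729644274, 'cy': 213.40757047996118, 'position': array([ 0.26575156, -0.57100671,  0.37414919]), 'rotation': array([ 0.79850533, -0.12492924,  0.09186921, -0.58167171])}
```

View pics/scene0.png

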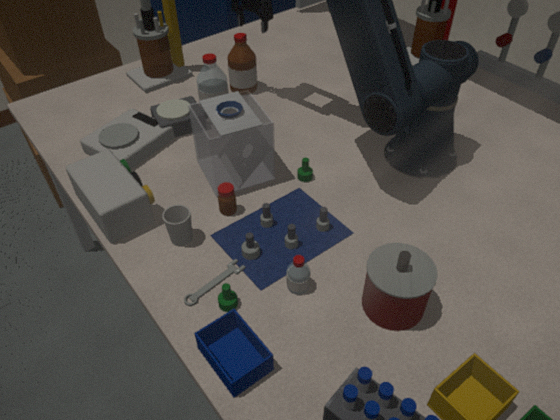

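View pics/side0.png

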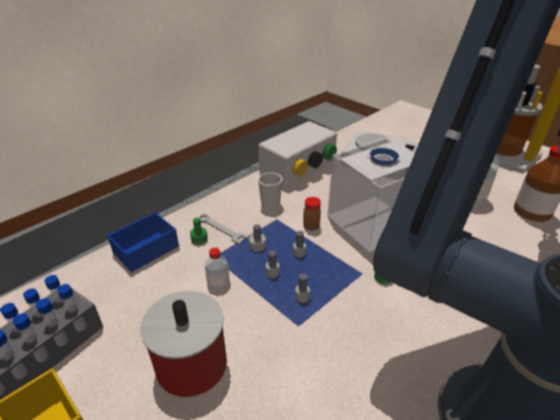

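View pics/wrist0.png

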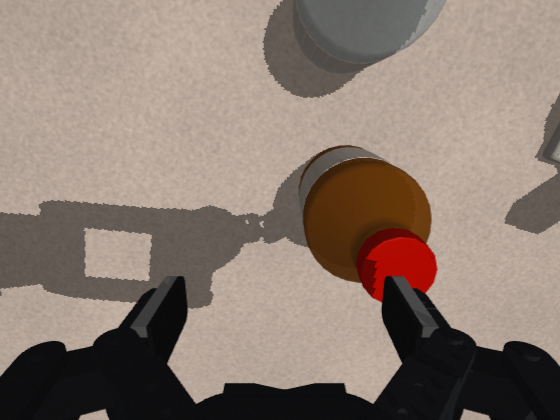

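```bash
cat > h.py <<'E'
import numpy as np, cv2
from scipy.spatial.transform import Rotation as R
from plant import arm, imaging
def K(s):
    f=s["img"].shape[0]/2/np.tan(np.radians(s["fovy"])/2); return f,s["cx"],s["cy"]
def rot(s):
    q=s["rotation"]; return R.from_quat([q[1],q[2],q[3],q[0]]).as_matrix()
def ray(s,u,v):
    f,cx,cy=K(s); d=np.array([(u-cx)/f,-(v-cy)/f,-1.]); d=rot(s)@d
    return np.array(s["position"]),d/np.linalg.norm(d)
def plane(s,u,v,z):
    p,d=ray(s,u,v); return p+d*(z-p[2])/d[2]
def proj(s,P):
    f,cx,cy=K(s); c=rot(s).T@(np.asarray(P)-s["position"]); return np.array([cx+f*c[0]/-c[2],cy-f*c[1]/-c[2]])
def tri(obs):
    A=np.zeros((3,3));b=np.zeros(3)
    for s,u,v in obs:
        p,d=ray(s,u,v);M=np.eye(3)-np.outer(d,d);A+=M;b+=M@p
    return np.linalg.solve(A,b)
def crop(s,x0,y0,x1,y1,k,name):
    c=s["img"][y0:y1,x0:x1]; cv2.imwrite("pics/"+name,cv2.resize(c,None,fx=k,fy=k,interpolation=cv2.INTER_CUBIC))
def down(yaw):
    """tool z down, tool y (jaw axis) at angle yaw in world xy (mod pi handled by caller)"""
    y=np.array([np.cos(yaw),np.sin(yaw),0]);z=np.array([0,0,-1.]);x=np.cross(y,z)
    q=R.from_matrix(np.column_stack([x,y,z])).as_quat(); return [q[3],q[0],q[1],q[2]]
E
python3 - <<'E'
from h import *
import pickle
S={n:imaging.snapshot(n) for n in("scene","side")}
pickle.dump(S,open("s0.pkl","wb"))
crop(S["scene"],180,170,380,320,4,"sc_mat.png")
crop(S["side"],180,190,380,340,4,"sd_mat.png")
crop(S["scene"],340,230,460,330,5,"sc_pot.png")
crop(S["side"],120,280,260,400,5,"sd_pot.png")
E
```

```text
(no output)
```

View pics/sc_mat.png

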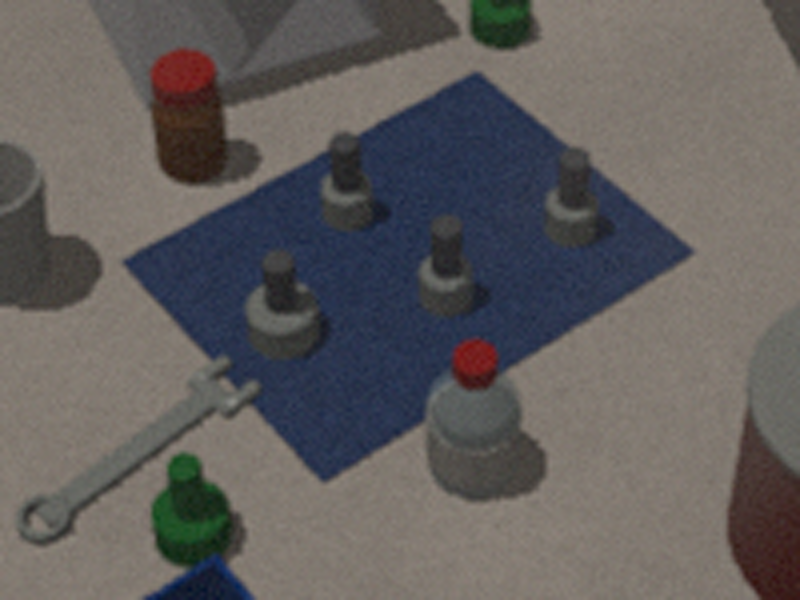

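View pics/sd_mat.png

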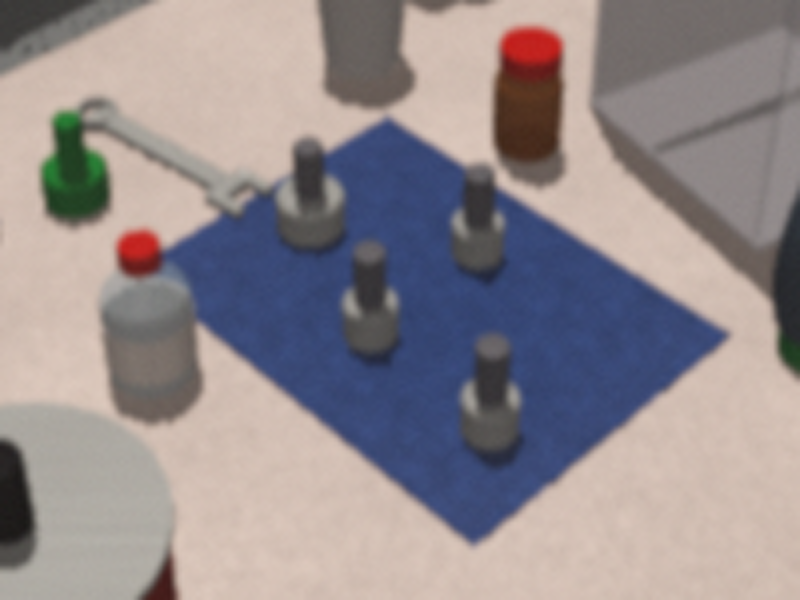

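View pics/sc_pot.png

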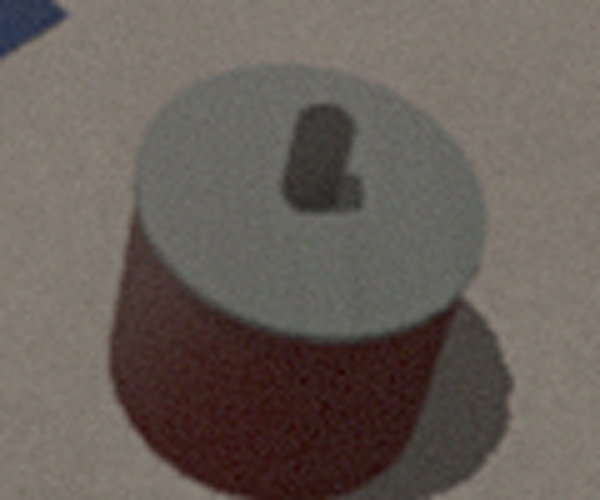

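View pics/sd_pot.png

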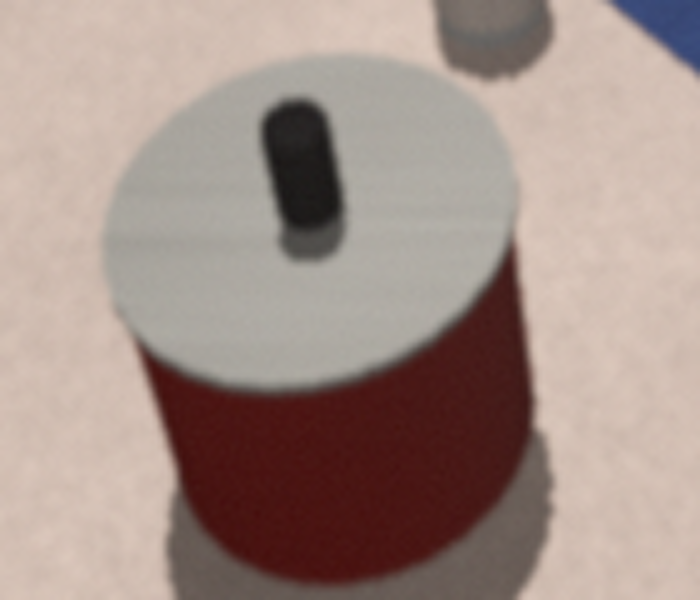

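Run:
```python
from h import *
import pickle
S=pickle.load(open("s0.pkl","rb"));a,b=S["scene"],S["side"]
T={"A":((249.5,235),(257,226.8)),"B":((266.3,205.5),(300,233.3)),"C":((291.8,226.3),(272.5,252.5)),"D":((323.5,209.3),(303,276.3)),"knob":((405.2,253.6),(179.2,302.4))}
for k,(p,q) in T.items():
    P=tri([(a,*p),(b,*q)]);z=.175 if k=="knob" else .069
    print(k,P.round(4),plane(a,*p,z).round(4)[:2],plane(b,*q,z).round(4)[:2], proj(a,P)-p)
crop(a,180,85,290,195,5,"sc_g.png")
crop(b,320,120,440,260,5,"sd_g.png")
```

```text
A [0.6366 0.0023 0.0645] [0.6391 0.0068] [0.6328 0.0049] [-0.15184526 -0.28089216]
B [ 0.5432 -0.056   0.0645] [ 0.5464 -0.0503] [ 0.5403 -0.0539] [-0.24766912 -0.49208572]
C [0.5384 0.0425 0.066 ] [0.5408 0.047 ] [0.5369 0.0424] [-0.37559597 -0.66260117]
D [0.4375 0.0457 0.0649] [0.4408 0.0501] [0.4353 0.0473] [-0.22391448 -0.38897122]
knob [0.471  0.3258 0.1759] [0.4706 0.327 ] [0.4723 0.3238] [-0.49588248 -0.58591074]
```

View pics/sc_g.png

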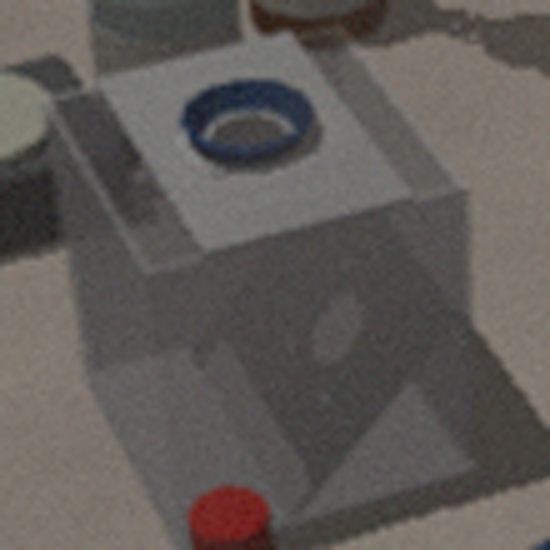

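View pics/sd_g.png

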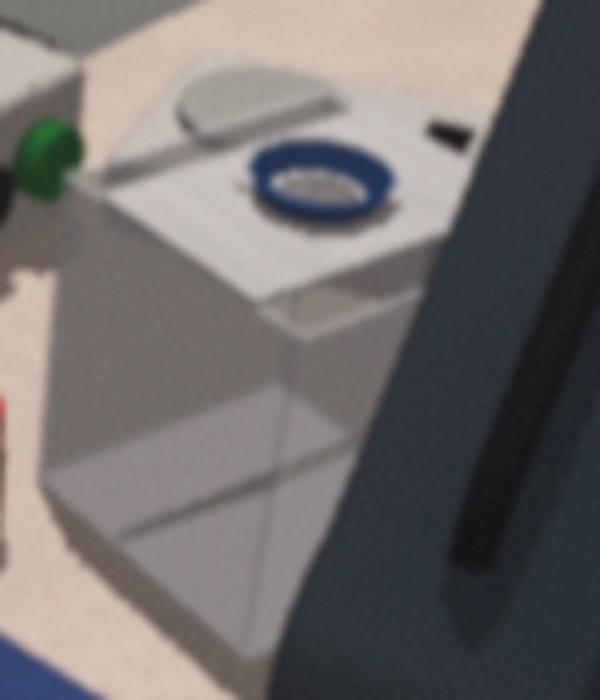

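Run:
```python
from h import *
import pickle
S=pickle.load(open("s0.pkl","rb"))
ims=[]
for n in S:
    s=S[n];im=s["img"].copy()
    for (c,col) in (((.32,.2),(0,255,255)),((.26,.40),(255,0,255)),((.34,.48),(0,255,0))):
        for z in(0,.06):
            pts=[proj(s,(c[0]+.073*np.cos(t),c[1]+.073*np.sin(t),z)) for t in np.linspace(0,6.28,40)]
            cv2.polylines(im,[np.int32(pts)],True,col,1)
    ims.append(cv2.resize(im,(400,300)))
cv2.imwrite("pics/cand.png",np.hstack(ims))
for p in((352,232),(305,190),(212,237),(263,285)): print(plane(S["scene"],*p,0.001).round(3))
```

```text
[0.39  0.109 0.001]
[ 0.382 -0.091  0.001]
[ 0.687 -0.101  0.001]
[0.673 0.104 0.001]
```

View pics/cand.png

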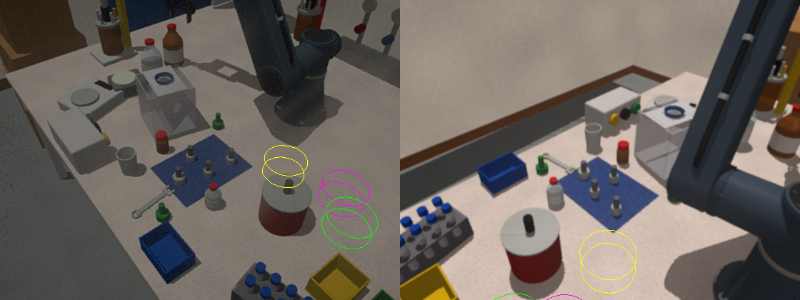

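```bash
cat >> h.py <<'E'
def goyaw(pos,yaws=np.radians(np.arange(-180,180,15)),act=True,j6=None):
    q0=np.array(arm.read_state()["joints"]);best=None
    for y in yaws:
        q=arm.inverse_kinematics(list(pos),down(y))
        if q is None: continue
        q=np.array(q); c=np.abs(q-q0).max()+ .3*abs(q[5])
        if best is None or c<best[0]: best=(c,y,q)
    if act: arm.movep(list(pos),down(best[1]))
    return best[1]
def st():
    s=arm.read_state(); return "t%.1f pos%s F%s w%.3f"%(s["time"],np.round(s["eef_pos"],4),np.round(s["contact_force"],1),s["gripper_width"])
E
python3 - <<'E'
from h import *
s=imaging.snapshot("wrist");e=arm.read_state();q=e["eef_rot"]
T=R.from_quat([q[1],q[2],q[3],q[0]]).as_matrix()
print(T.round(3)); print("cam pos in tool",(T.T@(np.array(s["position"])-e["eef_pos"])).round(4)); print((T.T@rot(s)).round(3))
y=goyaw((.471,.326,.30)); print(np.degrees(y),st(),arm.read_state()["joints"].round(2))
s=imaging.snapshot("wrist");cv2.imwrite("pics/w1.png",s["img"])
print(proj(s,(.471,.326,.175)))
E
```

```text
[[ 0.952  0.307 -0.   ]
 [ 0.307 -0.952  0.001]
 [ 0.    -0.001 -1.   ]]
cam pos in tool [ 0.0777  0.0003 -0.1246]
[[-0.     0.952  0.307]
 [ 1.     0.    -0.   ]
 [-0.     0.307 -0.952]]
29.999999999999996 t3.7 pos[0.4715 0.3254 0.2999] F[-1.  -0.2  0.2] w1.000 [ 0.41  0.4   1.51 -0.    1.23 -0.11]
[285.31541573 209.75446131]
```

View pics/w1.png

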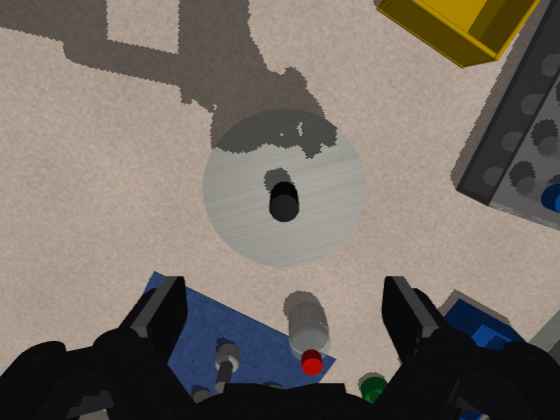

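Run:
```python
from h import *
s=imaging.snapshot("wrist")
hsv=cv2.cvtColor(s["img"],cv2.COLOR_BGR2GRAY); m=np.uint8(hsv[150:270,210:360]<45)
n,l,stt,c=cv2.connectedComponentsWithStats(m); print([(stt[i][4],c[i]+[210,150]) for i in range(1,n) if stt[i][4]>100])
arm.movel([.4705,.3255,.20]);arm.movel([.4705,.3255,.155],max_speed=.08);print(st())
arm.gripper_to(0.0);print(st())
print(arm.read_state()["eef_pos"],arm.read_state()["joints"])
arm.movel([.4705,.3255,.24]);print(st())
s=imaging.snapshot("side");cv2.imwrite("pics/s2.png",s["img"])
```

```text
[(np.int32(939), array([283.51544196, 201.55058573]))]
t5.3 pos[0.4708 0.3256 0.1552] F[-0.2 -0.1  0.5] w0.999
t5.9 pos[0.4707 0.3256 0.1554] F[-0.6  0.3  2.5] w0.264
[0.47072884 0.32561955 0.15542061] [ 4.09976788e-01  5.83423292e-01  1.65373770e+00  3.94098087e-05
  9.03670127e-01 -1.13622192e-01]
t6.6 pos[0.4696 0.3251 0.2389] F[ 0.2 -0.6 -2.3] w0.264
```

View pics/s2.png

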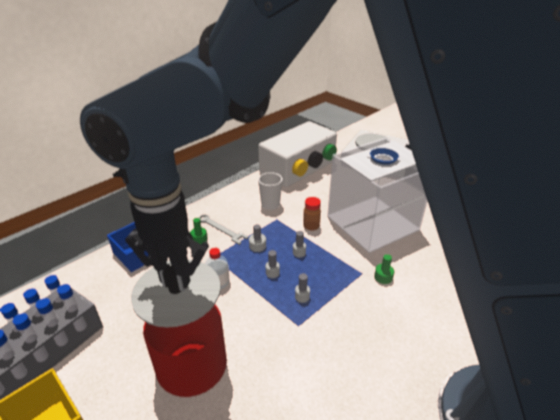

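Run:
```python
from h import *
y=goyaw((.34,.205,.20)); print(np.degrees(y),st())
arm.movel([.34,.205,.06]);f0=arm.read_state()["contact_force"][2]
z=.046
while z>.034:
    arm.movel([.34,.205,z],max_speed=.05)
    f=arm.read_state()["contact_force"][2]
    if f-f0>1.5: break
    z-=.002
print("z",z,st())
E=arm.read_state();print(E["joints"],E["eef_pos"])
arm.gripper_to(0.6);print(st())
arm.movel([.34,.205,.17])
for n in("scene","side","wrist"):
    s=imaging.snapshot(n);cv2.imwrite(f"pics/{n}3.png",s["img"])
```

```text
14.999999999999998 t7.4 pos[0.3413 0.2053 0.2001] F[ 1.2  0.3 -1.9] w0.266
z 0.03799999999999999 t9.9 pos[0.3401 0.205  0.0384] F[ 0.3 -0.2  5. ] w0.264
[ 2.59248312e-01  6.99672774e-01  2.15259619e+00  7.91624708e-05
  2.88511279e-01 -2.49954390e-03] [0.3400764  0.20503798 0.03837824]
t10.3 pos[0.34   0.205  0.0379] F[ 1.  -0.5  0.1] w0.601
```

View pics/scene3.png

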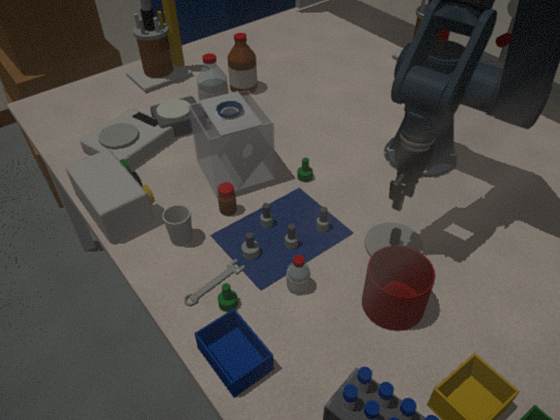

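View pics/wrist3.png

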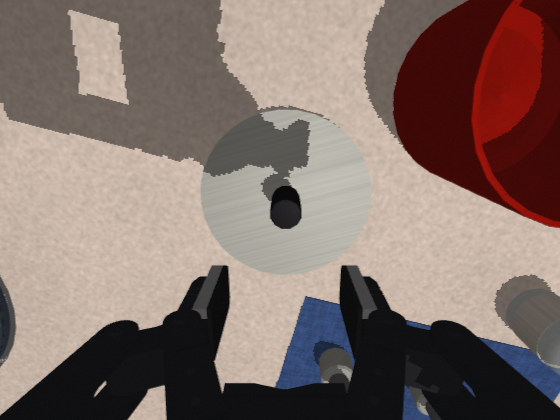

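Run:
```python
from h import *
import pickle
s=pickle.load(open("s0.pkl","rb"))["scene"]
p=plane(s,229.5,106.5,.218);print(p)
y=goyaw((p[0],p[1],.36));print(np.degrees(y),st())
s=imaging.snapshot("wrist");pickle.dump(s,open("wg.pkl","wb"));cv2.imwrite("pics/wg.png",s["img"]);print(proj(s,p))
```

```text
[ 0.48579532 -0.29050296  0.218     ]
-45.0 t13.5 pos[ 0.4858 -0.2892  0.3594] F[-0.4  0.4 -0.2] w0.601
[285.52440743 205.02349136]
```

View pics/wg.png

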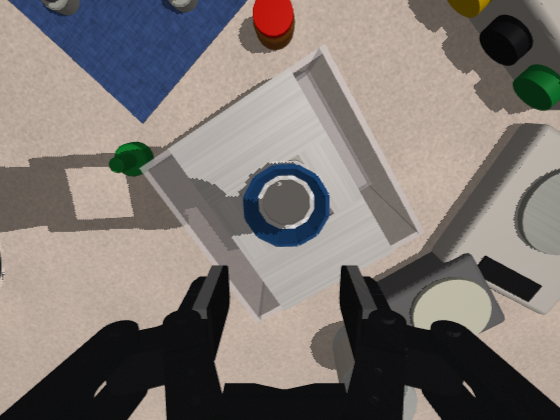

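Run:
```python
from h import *
import pickle
s=pickle.load(open("wg.pkl","rb"));im=s["img"]
h=cv2.cvtColor(im,cv2.COLOR_BGR2HSV)
m=((h[...,0]>95)&(h[...,0]<130)&(h[...,1]>110)).astype(np.uint8)*255
m[:150]=0;m[260:]=0
cs,hi=cv2.findContours(m,cv2.RETR_CCOMP,cv2.CHAIN_APPROX_NONE)
for c in cs:
    if len(c)>60:
        e=cv2.fitEllipse(c);print(len(c),e)
        for z in(.204,.211,.218):print(z,plane(s,*e[0],z).round(4))
crop(s,220,140,360,270,5,"wgc.png")
f,_,_=K(s);print(f)
```

```text
246 ((285.85955810546875, 204.68624877929688), (81.76641082763672, 85.12493896484375), 91.2845687866211)
0.204 [ 0.4833 -0.2934  0.204 ]
0.211 [ 0.4848 -0.292   0.211 ]
0.218 [ 0.4862 -0.2905  0.218 ]
163 ((285.989501953125, 201.5598907470703), (55.6970100402832, 58.212127685546875), 91.91612243652344)
0.204 [ 0.4854 -0.2915  0.204 ]
0.211 [ 0.4868 -0.2901  0.211 ]
0.218 [ 0.4881 -0.2887  0.218 ]
338.5768709114761
```

View pics/wgc.png

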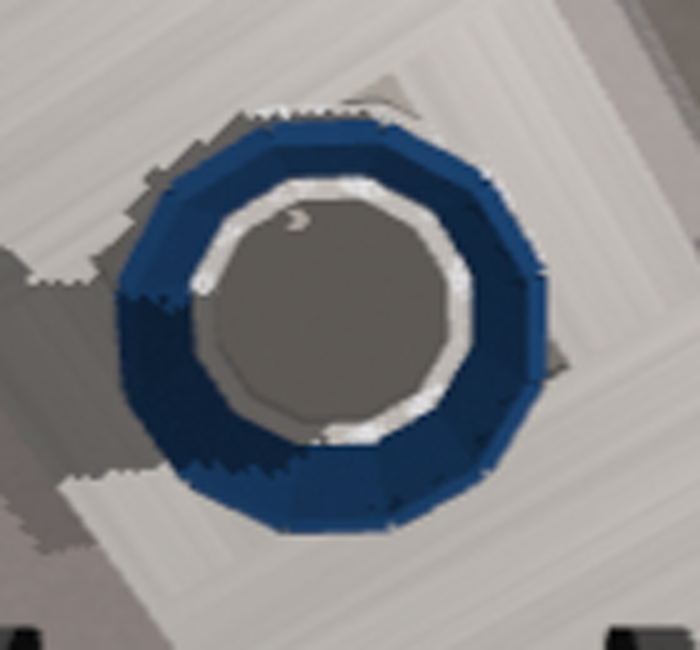

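```bash
cat >> h.py <<'E'
YAW=np.radians(-30)
G=np.array([.4858,-.291]); POT=np.array([.4705,.3255])
def look(p,name,z=.22):
    arm.movep([p[0],p[1],z],down(YAW))
    s=imaging.snapshot("wrist");u=proj(s,(p[0],p[1],.069))
    x,y=int(u[0])-60,int(u[1])-60
    x=max(x,0);y=max(y,0)
    crop(s,x,y,x+120,y+120,5,name);import pickle;pickle.dump((s,x,y),open("look.pkl","wb"));print("pred in crop",(u-[x,y])*5,st())
def ref(u,v,z=.069):
    import pickle;s,x,y=pickle.load(open("look.pkl","rb"));return plane(s,x+u/5,y+v/5,z)
E
python3 - <<'E'
from h import *
arm.movel([.4858,-.291,.37])
look((.4375,.0457),"D.png")
s=imaging.snapshot("wrist");cv2.imwrite("pics/Dw.png",s["img"])
E
```

```text
pred in crop [300.59305184 303.28259828] t15.2 pos[0.4389 0.0447 0.2205] F[ 0.7  0.4 -0.1] w0.600
```

View pics/D.png

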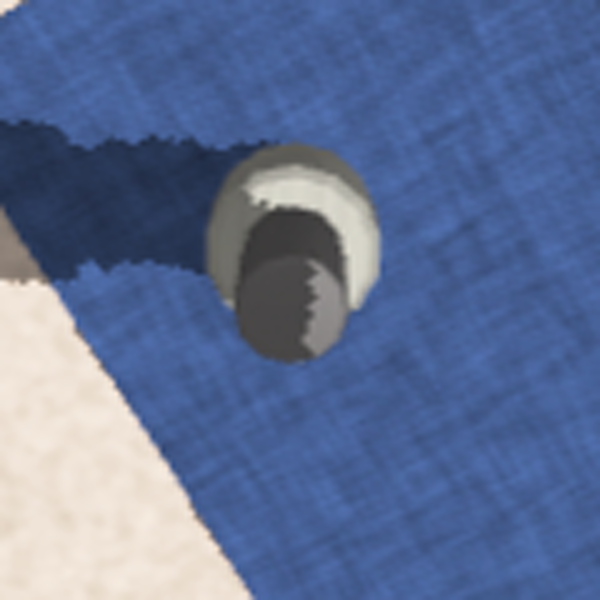

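View pics/Dw.png

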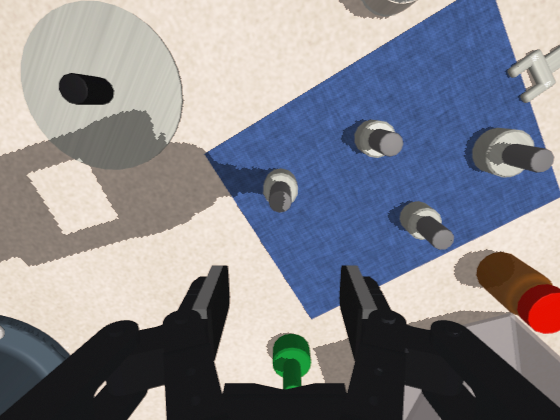

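```bash
cat >> h.py <<'E'
def pick(p,zt=.053,zup=.22):
    arm.gripper_to(.6)
    arm.movel([p[0],p[1],.12]);arm.movel([p[0],p[1],zt],max_speed=.08)
    arm.gripper_to(0.);s=arm.read_state();print("grip",st())
    arm.movel([p[0],p[1],zup]);print("lift",st())
def togauge(g=None,hold=.053):
    g=G if g is None else g
    p=arm.read_state()["eef_pos"];arm.movel([p[0],p[1],.32])
    arm.movep([g[0],g[1],.32],down(YAW))
    arm.movel([g[0],g[1],.280]); arm.wait(.2)
    f0=arm.read_state()["contact_force"].copy()
    z=.268
    while z>=.2475:
        arm.movel([g[0],g[1],z],max_speed=.06)
        f=arm.read_state()["contact_force"]-f0
        if z<.262: print(round(z,4),f.round(1))
        if abs(f[2])>3 or np.hypot(f[0],f[1])>4: break
        z-=.002
    return z
E
python3 - <<'E'
from h import *
p=ref(291,309);print(p)
pick(p)
z=togauge();print("stop",z,st())
s=imaging.snapshot("wrist");crop(s,210,110,370,290,4,"gD.png")
s=imaging.snapshot("scene");crop(s,180,40,300,140,5,"gDs.png")
E
```

```text
[0.43558735 0.04564625 0.069     ]
grip t17.7 pos[0.4358 0.0456 0.0535] F[-0.8  0.4  6.6] w0.218
lift t18.9 pos[0.4349 0.0457 0.2193] F[ 0.5  0.  -2.9] w0.218
0.26 [ 0.  -0.4 -0.8]
0.258 [-0.4  1.  -0.7]
0.256 [-0.1  0.4 -1.8]
0.254 [-0.1  0.1 -1.1]
0.252 [-0.3  0.5 -0.7]
0.25 [ 0.6 -0.2 -1.5]
0.248 [-1.   0.5 -1.5]
stop 0.246 t24.5 pos[ 0.4857 -0.2909  0.2478] F[-0.6  0.3 -1.7] w0.222
```

View pics/gD.png

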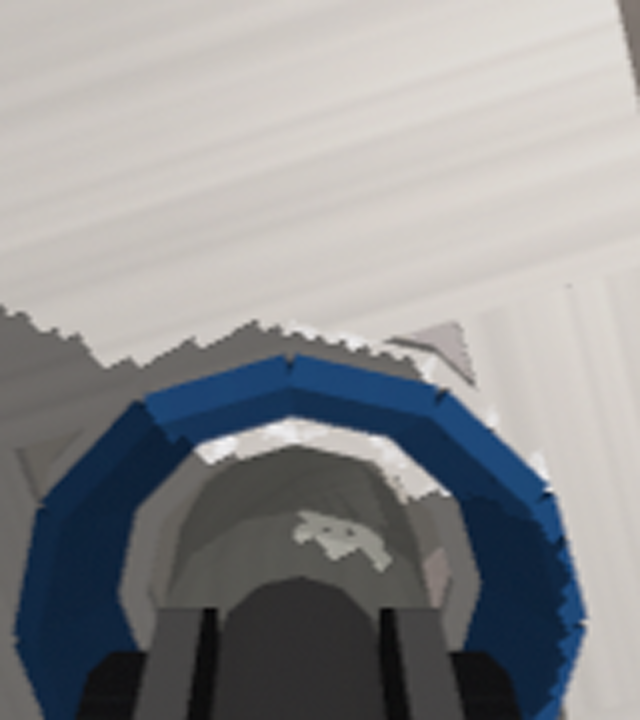

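View pics/gDs.png

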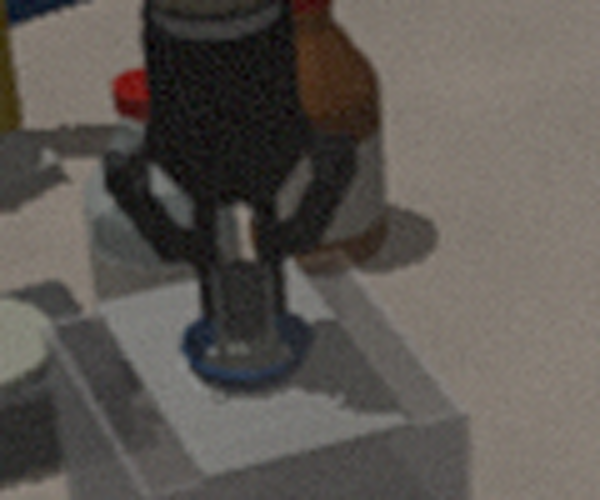

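```bash
cat >> h.py <<'E'
def release(name,nxt):
    arm.gripper_to(.45);arm.wait(.3);p=arm.read_state()["eef_pos"]
    arm.movel([p[0],p[1],.36])
    s=imaging.snapshot("wrist");crop(s,170,100,400,290,3,name)
    s=imaging.snapshot("scene");crop(s,180,85,290,195,4,"b"+name);print(st())
E
python3 - <<'E'
from h import *
release("rD.png",None)
look((.5384,.0425),"C.png")
a=cv2.imread("pics/rD.png");b=cv2.imread("pics/brD.png");c=cv2.imread("pics/C.png")
cv2.imwrite("pics/m1.png",np.hstack([cv2.resize(x,None,fx=380/x.shape[0]*.7,fy=380/x.shape[0]*.7) for x in(a,b,c)]))
E
```

```text
t26.2 pos[ 0.4853 -0.2906  0.3586] F[ 0.2 -1.   0.2] w0.447
pred in crop [303.40013067 300.45576052] t27.6 pos[0.5393 0.0413 0.2206] F[ 0.5  0.5 -0.4] w0.454
```

View pics/m1.png

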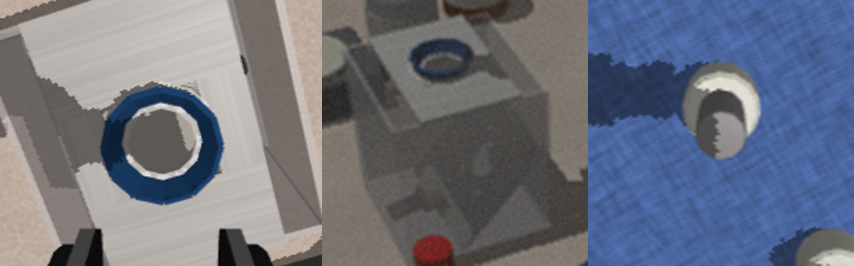

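View pics/C.png

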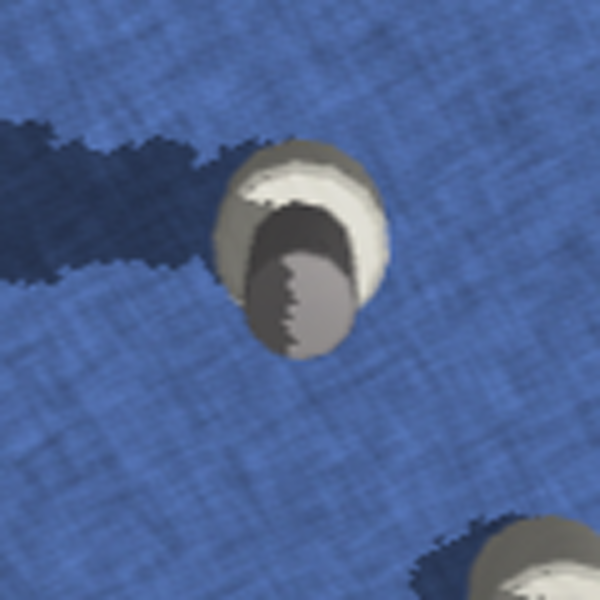

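D fell into the bin and the bore is empty. Next is C, the grey steel plug at crop (300,305).

Run:
```python
from h import *
pick(ref(300,305))
z=togauge();print("stop",z,st())
if z<.2475:
    release("rC.png",None)
    look((.5432,-.056),"B.png")
    a=cv2.imread("pics/rC.png");b=cv2.imread("pics/brC.png");c=cv2.imread("pics/B.png")
    cv2.imwrite("pics/m2.png",np.hstack([cv2.resize(x,None,fx=270/x.shape[0],fy=270/x.shape[0]) for x in(a,b,c)]))
```

```text
grip t30.1 pos[0.5378 0.0421 0.0536] F[0.  0.  4.5] w0.218
lift t31.4 pos[0.5368 0.0422 0.2191] F[-0.7  0.9 -1.2] w0.217
0.26 [ 0.6 -0.1 -0.1]
0.258 [ 0.6  0.1 -0. ]
0.256 [ 1.1 -0.1 -0.5]
0.254 [ 0.5 -0.2 -0.4]
0.252 [ 1.4 -0.6 -0.2]
0.25 [1.2 0.4 0.2]
0.248 [ 1.  -0.4 -0.5]
stop 0.246 t36.9 pos[ 0.4857 -0.2909  0.2478] F[ 0.5 -0.3 -1.5] w0.219
t38.6 pos[ 0.4853 -0.2906  0.3586] F[ 0.2  0.4 -0.4] w0.448
pred in crop [302.51392306 304.54898073] t39.7 pos[ 0.5442 -0.0575  0.2209] F[ 0.1 -0.1  0.4] w0.449
```

View pics/m2.png

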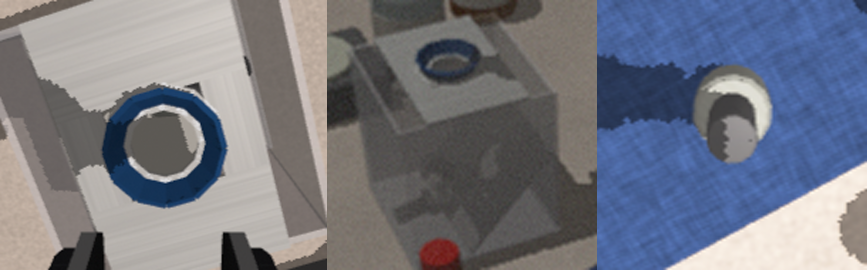

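View pics/B.png

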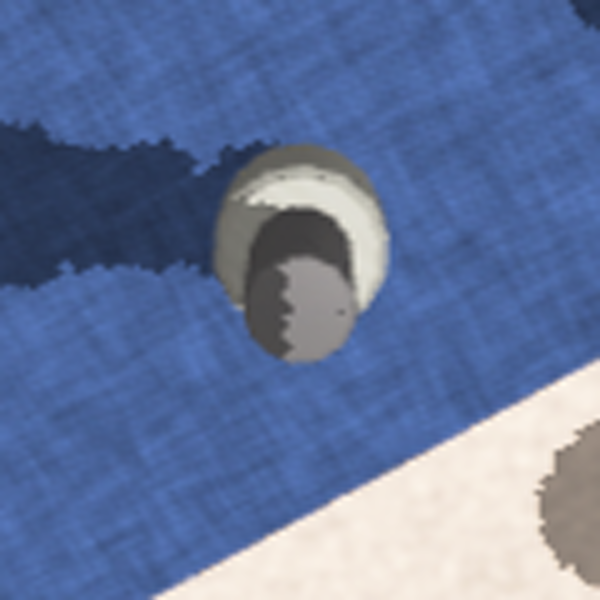

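C fell through as well. Next is B, the grey steel plug at crop (300,309).

Run:
```python
from h import *
pick(ref(300,309))
z=togauge();print("stop",z,st())
if z<.2475:
    release("rB.png",None)
    look((.6366,.0023),"A.png")
    a=cv2.imread("pics/rB.png");b=cv2.imread("pics/brB.png");c=cv2.imread("pics/A.png")
    cv2.imwrite("pics/m3.png",np.hstack([cv2.resize(x,None,fx=270/x.shape[0],fy=270/x.shape[0]) for x in(a,b,c)]))
```

```text
grip t42.2 pos[ 0.5428 -0.0565  0.0536] F[-1.2  0.4  3.5] w0.216
lift t43.4 pos[ 0.5417 -0.0563  0.2191] F[ 1.1  0.1 -0.7] w0.213
0.26 [ 0.8 -0.2 -1. ]
0.258 [ 0.9 -0.4 -0.5]
0.256 [-0.4 -0.3 -1.7]
0.254 [ 0.4 -0.4 -1.1]
0.252 [-0.7 -0.1 -1.4]
0.25 [ 0.6  0.7 -1.7]
0.248 [ 1.2  0.4 -1.4]
stop 0.246 t48.7 pos[ 0.4857 -0.2909  0.2478] F[ 0.8  0.5 -1.3] w0.218
t50.3 pos[ 0.4853 -0.2905  0.3586] F[-0.  -0.7 -0.5] w0.451
pred in crop [300.37766619 302.27166314] t51.7 pos[0.637  0.0008 0.2208] F[1.  0.7 0. ] w0.447
```

View pics/m3.png

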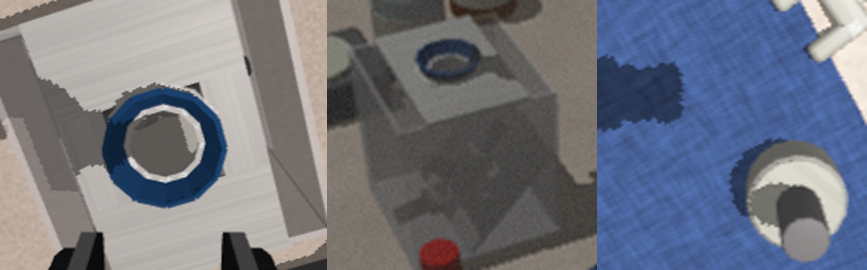

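View pics/A.png

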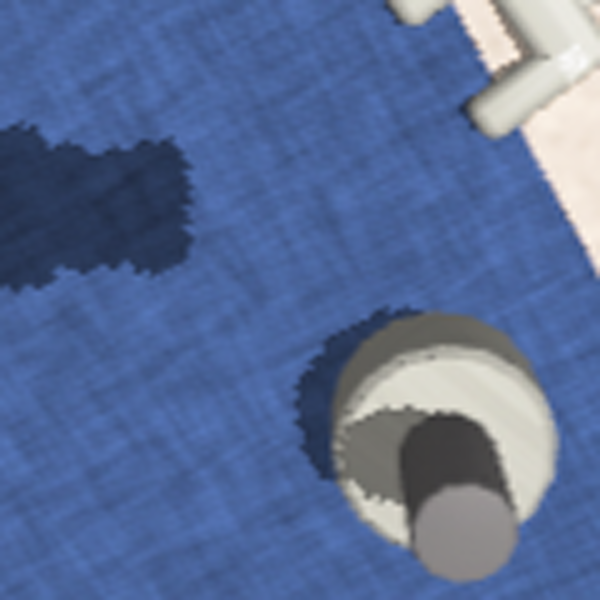

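B has passed. Plug A has been knocked aside since the start: its stem top is now at crop (464,533). I'll centre on it and look again.

Run:
```python
from h import *
p=ref(464,533);print(p)
look(p,"A2.png")
s=imaging.snapshot("side");crop(s,200,180,340,300,4,"A2s.png")
```

```text
[ 0.64038845 -0.04884657  0.069     ]
pred in crop [300.6927536  303.58136371] t52.1 pos[ 0.6403 -0.0506  0.2205] F[-0.5  0.9 -0. ] w0.453
```

View pics/A2.png

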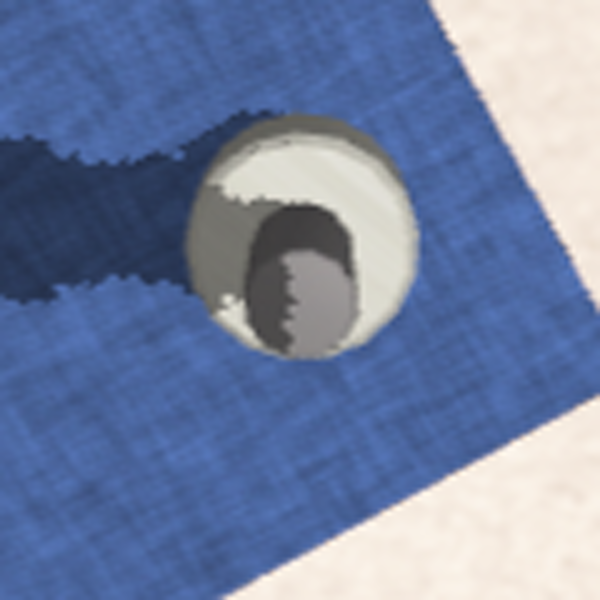

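View pics/A2s.png

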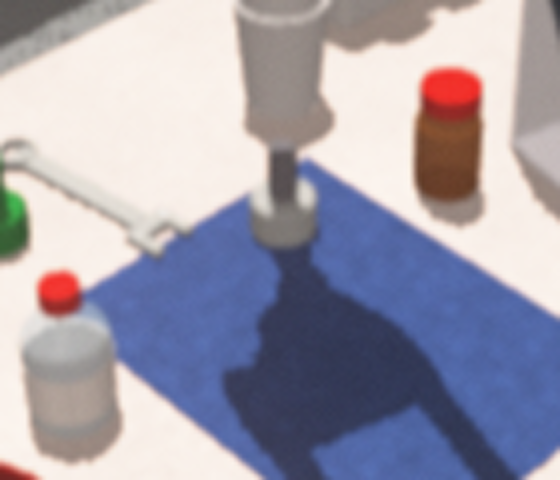

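Run:
```python
from h import *
s=imaging.snapshot("side")
print(plane(s,200+285/4,180+125/4,0),plane(s,200+448/4,180+190/4,0))
p=ref(301,305);print(p)
pick(p)
z=togauge();print("stop",z,st())
s=imaging.snapshot("wrist");crop(s,210,110,370,290,4,"gA.png")
```

```text
[ 0.72243312 -0.12788055  0.        ] [ 0.58982646 -0.15704843  0.        ]
[ 0.64030768 -0.04908697  0.069     ]
grip t54.6 pos[ 0.6407 -0.0492  0.0537] F[-0.1  0.8  3.4] w0.214
lift t55.9 pos[ 0.6395 -0.0489  0.2188] F[ 0.2 -0.7 -1.1] w0.218
0.26 [ 1.1  0.2 -0.6]
0.258 [ 0.7 -0.6 -0.7]
0.256 [-1.1  1.1  7.9]
stop 0.256 t60.3 pos[ 0.4858 -0.2912  0.2576] F[-1.8  1.2  6.9] w0.217
```

View pics/gA.png

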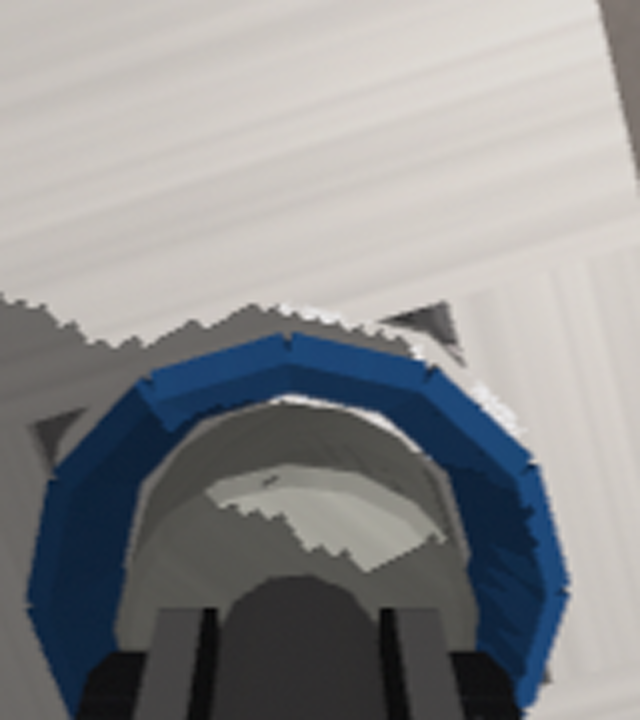

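Run:
```python
from h import *
arm.gripper_to(.45);arm.wait(.5)
s=imaging.snapshot("scene");crop(s,180,85,290,195,4,"brA.png")
arm.gripper_to(0.);print(st())
p=arm.read_state()["eef_pos"];arm.movel([p[0],p[1],.34]);print(st())
arm.movep([POT[0],POT[1],.30],down(YAW));print(st())
arm.movel([POT[0],POT[1],.20]);arm.movel([POT[0],POT[1],.125],max_speed=.08);print(st())
arm.gripper_to(.45);arm.wait(.4)
arm.movel([POT[0],POT[1],.30]);print(st())
s=imaging.snapshot("wrist");cv2.imwrite("pics/potA.png",s["img"])
s=imaging.snapshot("scene");cv2.imwrite("pics/sc5.png",s["img"])
```

```text
t61.5 pos[ 0.4859 -0.2911  0.2562] F[-0.9  0.3  1.4] w0.214
t62.2 pos[ 0.4853 -0.2905  0.339 ] F[-0.8  0.3 -2.4] w0.216
t64.5 pos[0.4712 0.3247 0.3001] F[-0.7 -0.  -1.2] w0.210
t66.4 pos[0.4709 0.3257 0.1255] F[ 0.1 -0.1 -0.8] w0.217
t68.4 pos[0.4699 0.3252 0.299 ] F[-0.1 -0.   0.3] w0.450
```

View pics/potA.png

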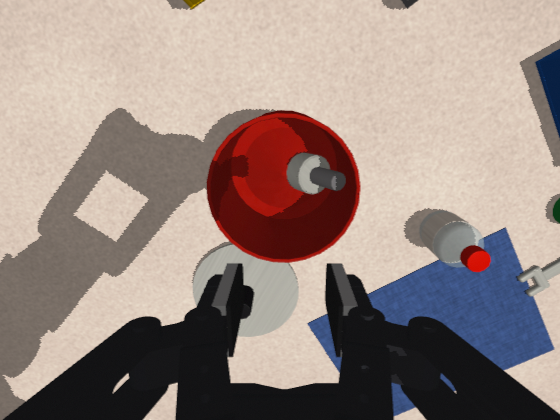

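View pics/sc5.png

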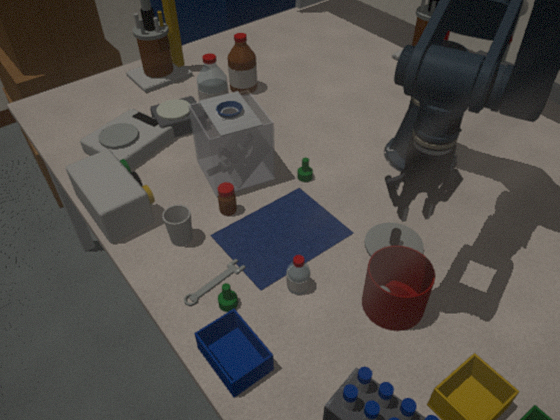

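View pics/brA.png

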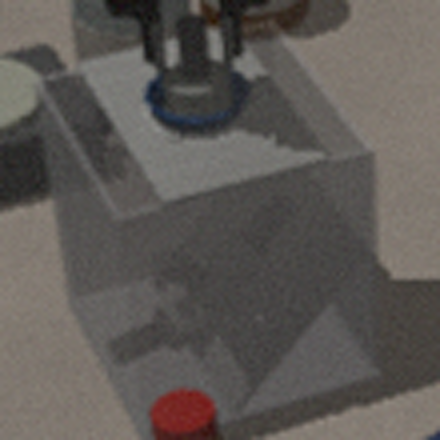

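The mat is empty and A is in the pot. I'll check the rim centre and the lid's position before picking the lid up.

Run:
```python
from h import *
s=imaging.snapshot("wrist")
h=cv2.cvtColor(s["img"],cv2.COLOR_BGR2HSV);m=(((h[...,0]<8)|(h[...,0]>172))&(h[...,1]>130)).astype(np.uint8)
m[:,400:]=0
cs,_=cv2.findContours(m,cv2.RETR_EXTERNAL,cv2.CHAIN_APPROX_NONE);c=max(cs,key=len);e=cv2.fitEllipse(c);print(e,plane(s,*e[0],.125),proj(s,(*POT,.125)))
arm.movep([.34,.205,.17],down(np.radians(15)))
s=imaging.snapshot("wrist");u=proj(s,(.34,.205,.058));print(u,st());crop(s,190,90,390,290,3,"lid2.png")
```

```text
((282.8997802734375, 186.88577270507812), (149.708740234375, 151.62994384765625), 96.4463882446289) [0.47169811 0.33141663 0.125     ] [285.02244165 193.02592628]
[282.22657187 215.54864352] t69.5 pos[0.3424 0.2058 0.1706] F[0.2 0.6 0.6] w0.451
```

View pics/lid2.png

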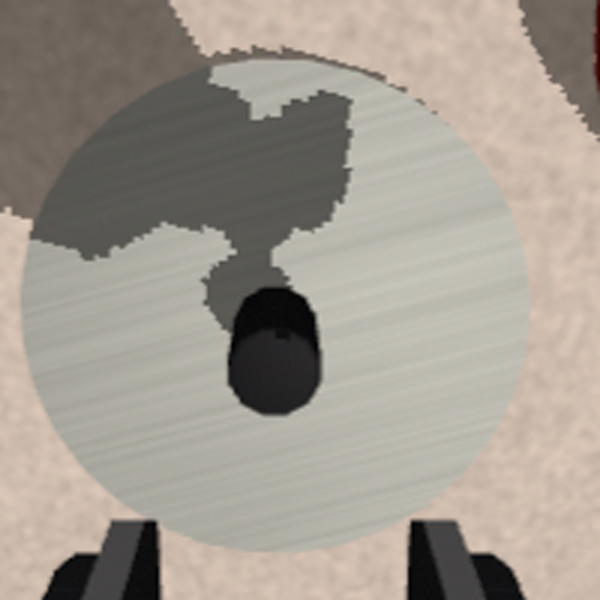

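Run:
```python
from h import *
import pickle
out=[]
for k,yd in enumerate((30,-60,90)):
    arm.movep([POT[0],POT[1],.32],down(np.radians(yd)));arm.wait(.3)
    s=imaging.snapshot("wrist");out.append(s)
    h=cv2.cvtColor(s["img"],cv2.COLOR_BGR2HSV);m=(((h[...,0]<8)|(h[...,0]>172))&(h[...,1]>130)).astype(np.uint8)
    n,l,stt,c=cv2.connectedComponentsWithStats(m);i=1+np.argmax(stt[1:,4]);m=np.uint8(l==i)
    cs,_=cv2.findContours(m,cv2.RETR_EXTERNAL,cv2.CHAIN_APPROX_NONE);c=max(cs,key=len);e=cv2.fitEllipse(c)
    # rim points on plane, circle fit
    P=np.array([plane(s,*q[0],.125)[:2] for q in c]);A=np.c_[2*P,np.ones(len(P))];x=np.linalg.lstsq(A,(P**2).sum(1),rcond=None)[0]
    print(yd,st(),e,plane(s,*e[0],.125)[:2].round(4),"circ",x[:2].round(4),np.sqrt(x[2]+x[0]**2+x[1]**2).round(4))
    im=s["img"].copy();cv2.ellipse(im,e,(0,255,0),1)
    if k<2: cv2.imwrite(f"pics/rim{k}.png",im)
pickle.dump(out,open("rim.pkl","wb"))
```

```text
30 t70.8 pos[0.4701 0.325  0.3194] F[ 0.5 -1.1  0.5] w0.446 ((285.8151550292969, 182.2466583251953), (141.38369750976562, 142.5576629638672), 87.4996566772461) [0.4666 0.331 ] circ [0.4689 0.3271] 0.0691
-60 t72.5 pos[0.4705 0.3255 0.32  ] F[0.8 0.5 0.3] w0.446 ((281.7947692871094, 183.91004943847656), (140.87896728515625, 142.18182373046875), 98.27591705322266) [0.4734 0.3294] circ [0.4695 0.3271] 0.0693
90 t75.1 pos[0.4705 0.3255 0.32  ] F[-0.4  0.6 -0. ] w0.451 ((286.3022766113281, 183.69053649902344), (141.05838012695312, 141.88414001464844), 86.15436553955078) [0.4641 0.3267] circ [0.4686 0.3267] 0.0692
```

View pics/rim0.png

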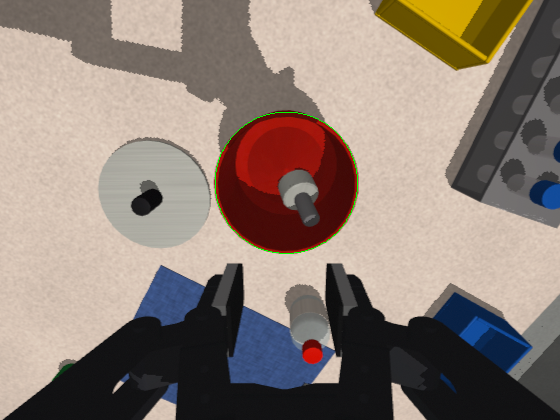

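View pics/rim1.png

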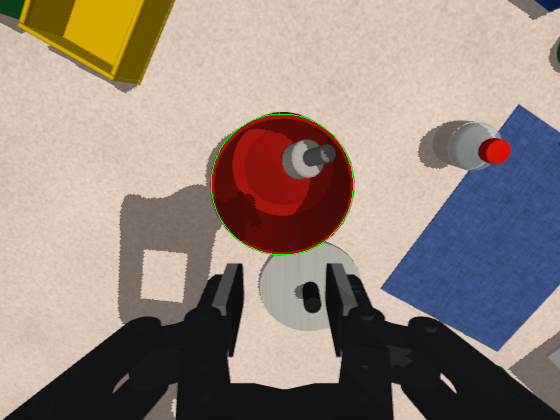

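Circle fits from three views put the rim at about (0.469, 0.327), so the lid's original spot is within 2 mm. I'll pick the lid up and put it back.

Run:
```python
from h import *
Q=down(np.radians(15))
arm.gripper_to(.6)
arm.movep([.34,.205,.17],Q);arm.wait(.2)
s=imaging.snapshot("wrist");m=np.uint8(cv2.cvtColor(s["img"],cv2.COLOR_BGR2GRAY)[160:260,230:340]<40)
n,l,a,c=cv2.connectedComponentsWithStats(m);i=1+np.argmax(a[1:,4]);print("knob",c[i]+[230,160],proj(s,(.34,.205,.035)),proj(s,(.34,.205,.058)))
arm.movel([.34,.205,.07]);arm.movel([.34,.205,.0382],max_speed=.08)
arm.gripper_to(0.);print(st())
arm.movel([.34,.205,.24]);print(st())
x,y=.4698,.3263
arm.movep([x,y,.24],down(np.radians(30)));arm.movel([x,y,.178],max_speed=.1);arm.wait(.2)
f0=arm.read_state()["contact_force"].copy();z=.170
while z>=.153:
    arm.movel([x,y,z],max_speed=.04);f=arm.read_state()["contact_force"]-f0
    print(round(z,3),f.round(1))
    if f[2]>5 or np.hypot(f[0],f[1])>8:break
    z-=.002 if z>.158 else .001
print(st())
for n in("side","wrist"):
    s=imaging.snapshot(n);cv2.imwrite(f"pics/{n}7.png",s["img"])
```

```text
knob [281.44859813 206.60124611] [283.34466186 206.71294553] [283.33873421 215.70672402]
t78.4 pos[0.3402 0.2051 0.0388] F[-0.4  0.7  6.4] w0.268
t79.9 pos[0.3393 0.2048 0.2393] F[-0.1 -0.9 -2.5] w0.268
0.17 [-0.8  1.1  0.2]
0.168 [-0.7 -0.1  0.3]
0.166 [-1.3 -0.2  0. ]
0.164 [-1.   0.9  0.3]
0.162 [-0.6 -0.7 -0. ]
0.16 [-0.7  0.   0.3]
0.158 [-0.8  0.1 -0.2]
0.157 [-0.5 -0.2  0.2]
0.156 [-0.1  1.   0.4]
0.155 [-2.5 -0.4  7.8]
t84.2 pos[0.4698 0.3263 0.1559] F[-2.  -0.7  4.8] w0.266
```

View pics/side7.png

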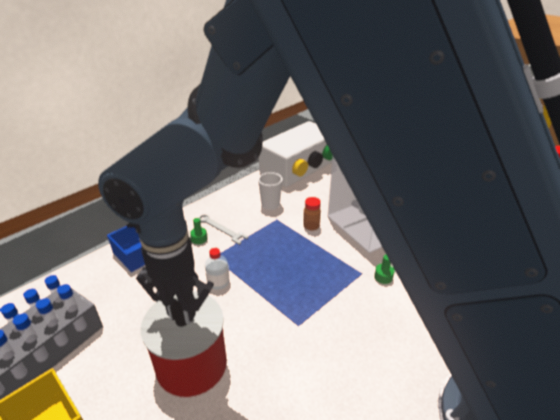

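Contact came at z = 0.155, the height of the original seat. Releasing the lid and checking.

Run:
```python
from h import *
arm.gripper_to(.6);arm.wait(.3)
arm.movel([.4698,.3263,.26]);arm.movep([.40,.12,.38],down(np.radians(0)));arm.wait(.5);print(st())
a=imaging.snapshot("scene");b=imaging.snapshot("side");cv2.imwrite("pics/scF.png",a["img"]);
crop(a,340,230,460,330,3,"f1.png");crop(b,120,280,260,400,3,"f2.png");crop(a,180,85,290,195,3,"f3.png")
x=[cv2.imread(f"pics/f{i}.png") for i in(1,2,3)]
cv2.imwrite("pics/F.png",np.hstack([cv2.resize(i,None,fx=300/i.shape[0]*.75,fy=300/i.shape[0]*.75) for i in x]))
```

```text
t87.3 pos[0.4    0.1202 0.3798] F[ 0.6  0.6 -0.3] w0.601
```

View pics/F.png

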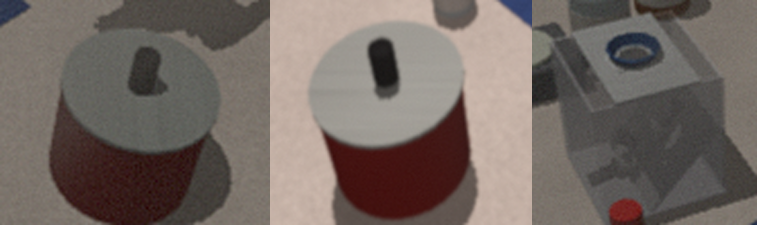

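View pics/scF.png

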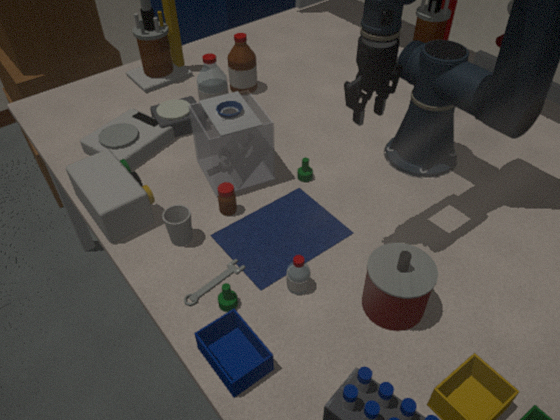

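```bash
python3 -c "
from plant import arm
arm.job_done()"
```

```text
the job is handed in; nothing more can be done
```

The job is done and handed in, with about 87 s on the robot's clock against the 210 s limit.

- **Lid off:** I lifted the lid off first and set it flat on the bench, about 40 mm clear of the pot.
- **Sorting:** There were four steel plugs on the mat, and all four were tried in the gauge. Three went through the bore into the bin. The oversize one stopped on the plate and stood in the collar when let go, so I moved it to the red pot. That plug had been knocked about 5 cm aside during the run, so I located it again before gripping it.
- **Lid back:** The lid met the pot at the same height it was first gripped at, and I released it there.

**Last checks:** The scene and side views show the lid level, with its knob back at its starting pixel. The mat and bore are empty, and the plugs lie in the bin. The jar, bottle, spanner and cup look unmoved, and I left the green decoys alone.

**Disagreements:** A first ellipse fit put the pot's rim about 6 mm off. Circle fits from three views agreed with the lid's original position to within about 2 mm, so I used those. Stem tops measured from the two fixed cameras came out 2–4 mm low, so I corrected each grasp with the wrist camera. No final check failed.

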